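# Seat two terminal plugs and switch the module on

### The arm

A 6-joint arm with a two-finger parallel gripper is mounted at the origin on the work surface. World frame = base frame: x ahead of the robot, y to its left, z up, the work surface at z = 0. Lengths are in m, angles in rad, forces in N, time in s.
With the tool pointing down it reaches from about 0.3 to 0.875 m from the base axis. Payload 4.2 kg.
Tool frame: the origin (TCP) lies midway between the tips of the shut fingers; the grasp point (between the pads) lies 19 mm behind it; z points along the fingers, y is the direction in which the jaws open and shut (so a half turn about z gives the same grasp; the last joint's range is limited). The gripper opens to 85 mm and grips with 20 to 120 N. Pads are 22 mm wide; open, the fingers measure 114 mm over their backs; the gripper's body (76 mm by 85 mm) begins 54 mm behind the grasp point. The pads swing forward as they close: fully open they stand 13 mm farther back than shut.
Start: joints at [-1.32, 0.32, 1.565, -0, 1.257, -0.02], TCP at [0.154, -0.554, 0.231] pointing down, gripper open.
Joint ranges: [-3.11, 3.11], [-0.84, 2.01], [0.21, 2.61], [-1.34, 4.49], [0.05, 2.63], [-2.56, 2.56]. Speed limits (rad/s): [2.57, 2.57, 3.14, 3.14, 3.14, 3.14].

### API

Orientations are given as a rotation vector (axis times angle).
In Python, from station import robot gives the robot as it stands. The module is installed in compiled form; this text tells all that it offers.
- The arm moves only by the tool send_rows, never from a script. Its argument "plan" is one flat list of numbers, 5 for each row, row after row: the shift along the tool's x, y, z in m, then the turn about the tool's z in degrees, then the finger opening in m, from 0 to 0.0854. In form: [tx, ty, tz, roll, gripper, tx, ty, tz, roll, gripper, ...]. A call has 1 to 5 rows; each row is the pose to reach, as a shift and turn from the pose commanded when the call began, along the tool's axes at that moment; what a row does not reach only later rows make up. A row lasts 1/10 s, in which the tool goes at most 50 mm and 8.59 degrees, less where a joint would pass 70% of its speed; a pose out of reach is approached as far as the arm can. A call with a gripper value outside its range is refused whole. The fingers move at their own pace and stop on an object; "grip_force" is the grip in N (left out, the last holds). Time passes only in rows, so rows that repeat a pose let the fingers close. It gives the time, the measured TCP pose, the force and the opening at its end, in the units of the state.
- robot.sense(): the state, without advancing time (a new reading comes with each control period).
- robot.grab_frame(name): name is "side" or "top" or "wrist"; returns a dict with "frame" (384x512x3 uint8, blue, green, red), "fx", "fy", "cx", "cy" (pixels), "extrinsics" (4x4, takes a point from world to camera coordinates); the wrist camera has in their place "mount" (4x4, takes a point from camera to tool coordinates, whose origin is the TCP and whose axes are the flange's). Camera axes: x right, y up, looking along -z (the intrinsics and any distortion apply to the point x, -y, -z); pixel columns grow to the right and rows downward; lengths in m; the calibration is good to about 2 mm. The wrist camera is an equidistant fisheye: a pixel r from the principal point sees the ray r / f radians off the axis. A picture is of the moment at which its call begins: read the wrist's pose just before it. There is no depth.
- robot.sign_off(): hands the job in, once; it reports no verdict.
The state is a dict: "time_s": time; "q": joint angles; "joint_velocities": joint speeds; "joint_efforts": joint torques, N m; "eef_pos": TCP position; "tcp_rot": TCP orientation; "contact_force": force on the tool from outside, world axes, zero at the start; "moment": the same for the moment, N m; "width": finger opening in m.
Only numpy, scipy, OpenCV 4.12 (cv2) and the standard library are available. Lean on these libraries where they do the work, as an engineer would, in place of code of your own. Each camera call takes 0.05 s, during which the arm holds its last target.

### The job

On the test bench, press the green terminal plug of the beige module fully home into its socket, then the yellow one, and then switch the grey switch box on by pushing down the raised end of its rocker, the one with the white bar, as far as it goes. Leave the orange plug standing proud, because its circuit stays isolated. Pull up or pick up nothing, and leave the loose things on the bench where they are.

Things in the scene. Friction and masses are not known exactly. Their poses are not given: they have to be found in the camera images.
- module: beige input/output module, fixed to the bench; origin at the centre of its underside, z up. 130 mm (x) by 230 mm (y), a flat deck 40 mm high with a housing 95 mm high over y = +40 to +115 mm. Three black sockets (70 x 28 x 8 mm) on the deck at x = 0 and y = -90, -45 and 0 mm, each with one coloured plug, green, yellow and orange in an order that varies; the plugs' length runs along the module's x
- green_top (a point): centre of the flat, level top face of the green plug; moves with the plug. The top is 60 mm long (this frame's x) by 20 mm wide (y); z up. It lies about 79 to 82 mm above the bench at the start and 72 mm when home. The whole top may be pressed
- yellow_top (a point): centre of the flat, level top face of the yellow plug; moves with the plug. The top is 60 mm long (this frame's x) by 20 mm wide (y); z up. It lies about 79 to 82 mm above the bench at the start and 72 mm when home. The whole top may be pressed
- orange_top (a point): centre of the flat, level top face of the orange plug; moves with the plug. The top is 60 mm long (this frame's x) by 20 mm wide (y); z up. It lies about 79 to 82 mm above the bench at the start and 72 mm when home. The whole top may be pressed
- plug_green (a joint): green terminal plug: its slide in m. About 0 to 0.003 at the start (standing proud, part of its white foot showing), 0.010 = fully home against a firm stop (white foot hidden in the black socket); growing = pushed down. About 4 N of friction resists it, there is no spring: it stays where it is left, and further pushing at the stop only raises the force. It could also be pulled up (negative values)
- plug_yellow (a joint): yellow terminal plug: its slide in m. About 0 to 0.003 at the start (standing proud, part of its white foot showing), 0.010 = fully home against a firm stop (white foot hidden in the black socket); growing = pushed down. About 4 N of friction resists it, there is no spring: it stays where it is left, and further pushing at the stop only raises the force. It could also be pulled up (negative values)
- plug_orange (a joint): orange terminal plug: its slide in m. About 0 to 0.003 at the start (standing proud, part of its white foot showing), 0.010 = fully home against a firm stop (white foot hidden in the black socket); growing = pushed down. About 4 N of friction resists it, there is no spring: it stays where it is left, and further pushing at the stop only raises the force. It could also be pulled up (negative values)
- switch_box: grey steel switch box, fixed to the bench, 110 mm (x) x 80 mm (y) x 50 mm high; origin at the centre of its underside, z up. On top, a dark rocker 64 mm long (x) and 32 mm wide (y) in a black frame 52 mm high, its pivot in the middle, 55 mm above the bench, along the box's y. The white-barred on end is at the box's +x
- rocker_on_end (a point): point on the upper face of the rocker's white-barred half, 21.5 mm from the pivot: the place to push. About 69 mm above the bench when off, 60 mm when on; its frame turns with the rocker
- rocker (a joint): rocker angle in rad: -0.2 to -0.17 at the start = off (white-barred end raised), +0.2 = fully on (white-barred half level, against its stop). Each half is tilted up 0.2 rad from the middle, so the pushed half ends level. No spring: it stays where left; 2 to 5 N on the white-barred half moves it
- tape_roll: loose roll of cream tape lying flat, 100 mm across, 24 mm high; origin at the centre of its underside; leave alone
- cleaner_bottle: loose blue bottle standing upright, 66 mm across, 180 mm high; origin at the centre of its underside; leave alone
- screwdriver: loose screwdriver with red handle lying on the bench along its own x, about 200 mm long and 26 mm high; leave alone
- spare_plug: loose grey spare plug, 60 x 20 x 30 mm, lying on the bench; origin at the centre of its underside; leave alone
Things that resemble listed ones, but are neither listed nor needed, are in the scene too. Of the things shaped like the switch_box, the grey one is meant.

How it is judged:
By the outcome, as a careful person would: the job done as asked, in the order asked, and still so for the second after the job is handed in, with the robot touching nothing.
It also fails if it takes over 48 s, if anything falls off the work surface, if the arm or the gripper's body presses on something with over 40 N, if the wrist force passes 120 N, or if a joint passes its speed limit or range.

## Working session

There is one attempt and no reset: what is moved stays moved. The work goes in short steps, Python scripts to look and compute and a tool call to move; the robot and the scene stay as the last step left them, time stands still between calls to the robot, and variables do not carry over. Pictures are saved under pics/ and viewed, and the job is handed in when it is done.

Besides the shell and the picture viewer there is one more tool, called as name(argument=value, ...) on one line, values as JSON. send_rows: Moves the arm, as the interface text tells. Its arguments: {"type":"object","properties":{"plan":{"type":"array","items":{"type":"number"}},"grip_force":{"type":"number"}},"required":["plan"]}

```bash
mkdir -p pics
python3 - <<'E'
from station import robot
import cv2,pickle
s=robot.sense()
print({k:s[k] for k in s})
d={}
for n in("side","top","wrist"):
    f=robot.grab_frame(n); d[n]=f; cv2.imwrite(f"pics/{n}0.png",f["frame"])
    print(n,{k:f[k] for k in f if k!="frame"})
d['s']=s
pickle.dump(d,open('f0.pkl','wb'))
E
```

```text
{'time_s': 0.0, 'q': array([-1.32001048e+00,  3.20276802e-01,  1.56570699e+00,  1.58918005e-06,
        1.25738491e+00, -1.99952508e-02]), 'joint_velocities': array([-0.00064611, -0.00041918,  0.00011959,  0.00040533, -0.00020695,
       -0.00072198]), 'joint_efforts': array([-1.21273009e-03, -4.15521491e+01, -2.34163338e+01, -7.08371090e-05,
        8.24086281e-03, -1.49859125e-05]), 'eef_pos': array([ 0.15368604, -0.55357419,  0.23048007]), 'tcp_rot': array([-3.11109479e+00, -4.23804763e-01,  3.18680101e-04]), 'contact_force': array([0.42932805, 0.22347743, 0.29868287]), 'moment': array([-0.02974488, -0.02638601,  0.06112232]), 'width': 0.08497328673031794}
side {'fx': 421.03220189586, 'fy': 421.03220189586, 'cx': 253.71437874979222, 'cy': 198.52130121935497, 'extrinsics': array([[-8.95752158e-01, -4.44553454e-01,  5.46105593e-04,
         5.09587483e-01],
       [ 3.05258852e-01, -6.14186786e-01,  7.27730462e-01,
        -2.09162088e-01],
       [-3.23179680e-01,  6.52032835e-01,  6.85863016e-01,
        -1.02007807e+00],
       [ 0.00000000e+00,  0.00000000e+00,  0.00000000e+00,

[... 153 characters left out ...]
y([[-0.0197921 , -0.9997945 , -0.00438607,  0.0610165 ],
       [ 0.99525782, -0.02011979,  0.09516857, -0.54885123],
       [-0.09523726, -0.00248168,  0.99545151, -1.13505864],
       [ 0.        ,  0.        ,  0.        ,  1.        ]])}
wrist {'fx': 297.3186396354542, 'fy': 297.3186396354542, 'cx': 258.2927404732783, 'cy': 184.82425833867973, 'mount': array([[-6.44279686e-04,  9.46996604e-01,  3.21242926e-01,
         8.24300381e-02],
       [ 9.99999765e-01,  5.34510915e-04,  4.29891220e-04,
         1.17736386e-04],
       [ 2.35397675e-04,  3.21243128e-01, -9.46996725e-01,
        -1.41476877e-01],
       [ 0.00000000e+00,  0.00000000e+00,  0.00000000e+00,
         1.00000000e+00]])}
```

View pics/top0.png

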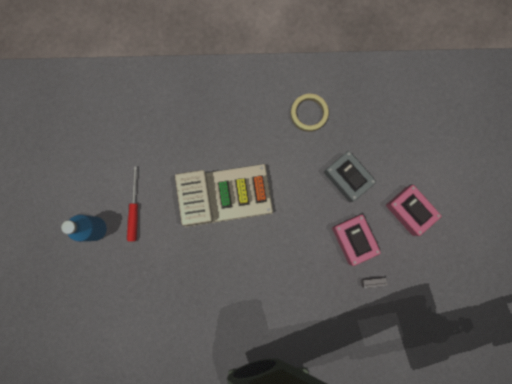

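View pics/side0.png

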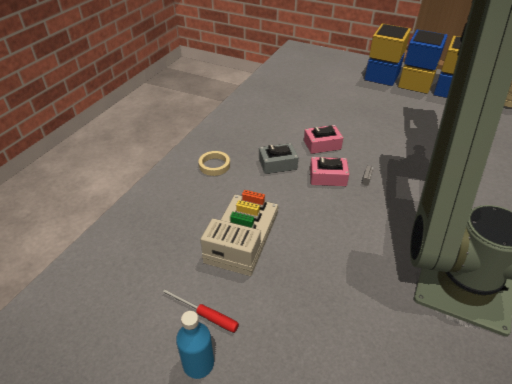

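View pics/wrist0.png

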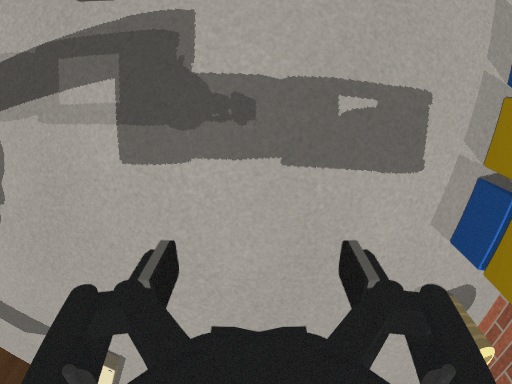

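The top view shows green at (225,194), yellow (242,191), orange (260,189) and the grey switch box at (350,176). The side view agrees. Next I segment and triangulate.

```bash
cat > h.py <<'E'
import numpy as np,cv2
from scipy.spatial.transform import Rotation as R
def ray(f,u,v):
    E=f["extrinsics"]; d=np.array([(u-f["cx"])/f["fx"],-(v-f["cy"])/f["fy"],-1.])
    r=E[:3,:3].T; return -r@E[:3,3], r@d/np.linalg.norm(d)
def plane(f,u,v,z):
    o,d=ray(f,u,v); return o+d*(z-o[2])/d[2]
def wray(f,s,u,v):
    x,y=u-f["cx"],v-f["cy"]; r=np.hypot(x,y); th=r/f["fx"]
    d=np.array([np.sin(th)*x/r,-np.sin(th)*y/r,-np.cos(th)])
    Rt=R.from_rotvec(s["tcp_rot"]).as_matrix(); M=f["mount"]
    return s["eef_pos"]+Rt@M[:3,3], Rt@M[:3,:3]@d
def tri(a,b):
    (o1,d1),(o2,d2)=a,b
    t=np.linalg.lstsq(np.c_[d1,-d2],o2-o1,rcond=None)[0]
    p,q=o1+t[0]*d1,o2+t[1]*d2
    return (p+q)/2,np.linalg.norm(p-q)
def blob(img,lo,hi,n=1,roi=None):
    h=cv2.cvtColor(img,cv2.COLOR_BGR2HSV); m=cv2.inRange(h,np.array(lo),np.array(hi))
    if roi: k=np.zeros_like(m);k[roi[1]:roi[3],roi[0]:roi[2]]=255;m&=k
    c,_=cv2.findContours(m,cv2.RETR_EXTERNAL,cv2.CHAIN_APPROX_NONE)
    return sorted(c,key=cv2.contourArea)[::-1][:n],m
E
python3 - <<'E'
import pickle,cv2,numpy as np
from h import *
d=pickle.load(open('f0.pkl','rb'))
t=d['top'];s=d['side']
cols={'g':((50,120,30),(80,255,255)),'y':((22,150,80),(35,255,255)),'o':((3,150,80),(16,255,255))}
for k,(lo,hi) in cols.items():
    ct=blob(t['frame'],lo,hi,1,(170,160,280,230))[0][0]; cs=blob(s['frame'],lo,hi,1,(200,180,290,270))[0][0]
    a=cv2.minAreaRect(ct);b=cv2.minAreaRect(cs)
    p,e=tri(ray(t,*a[0]),ray(s,*b[0])); print(k,a,b,p.round(4),e, plane(t,*a[0],.08).round(4))
a=cv2.resize(t['frame'][140:240,160:400],None,fx=3.3,fy=3.3,interpolation=2);
b=cv2.resize(s['frame'][135:275,195:355],None,fx=4,fy=4,interpolation=2)
cv2.imwrite('pics/tz.png',a);cv2.imwrite('pics/sz.png',b)
E
```

```text
g ((223.86924743652344, 193.453857421875), (21.706077575683594, 6.325770854949951), 82.87498474121094) ((241.93572998046875, 219.11619567871094), (23.25405502319336, 10.177675247192383), 14.931418418884277) [0.5508 0.1032 0.0706] 0.0013439081378435536 [0.5492 0.1025 0.08  ]
y ((241.78321838378906, 190.8410186767578), (23.340778350830078, 8.287117004394531), 81.25383758544922) ((247.64707946777344, 207.4117889404297), (22.79834747314453, 10.6715669631958), 14.03624439239502) [0.5569 0.0579 0.0701] 0.0021577362642575195 [0.5549 0.0574 0.08  ]
o ((259.2745666503906, 188.03466796875), (23.568862915039062, 8.287117004394531), 81.25383758544922) ((252.64321899414062, 196.8791961669922), (22.485950469970703, 10.868209838867188), 12.994616508483887) [0.5638 0.0135 0.0682] 0.0030241227108529383 [0.5611 0.0133 0.08  ]
```

View pics/tz.png

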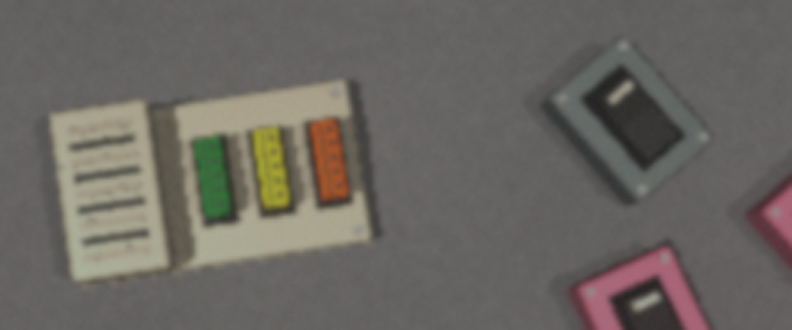

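View pics/sz.png

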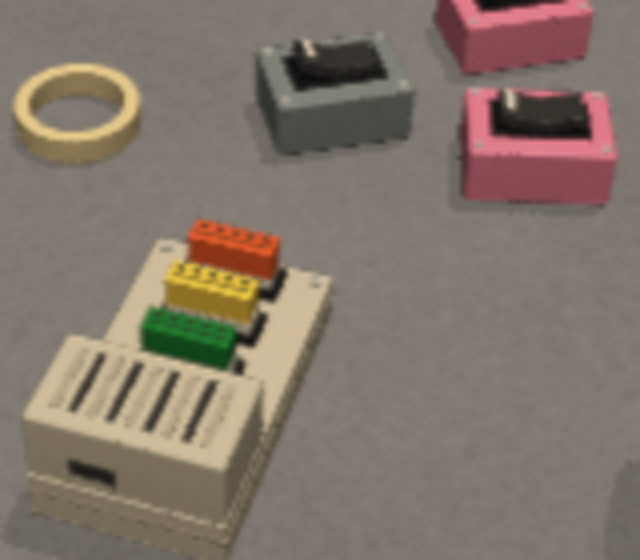

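```bash
cat >> h.py <<'E'
def togo(s,P,yaw):
    "shift in tool axes and roll (deg) to put TCP at P with tool y along yaw (mod 180)"
    Rt=R.from_rotvec(s["tcp_rot"]).as_matrix()
    yt=np.degrees(np.arctan2(Rt[1,1],Rt[0,1]))
    dl=(yaw-yt+90)%180-90
    return (Rt.T@(np.array(P)-s["eef_pos"])).round(4), "roll(down)",-dl.round(2),"tilt",np.degrees(np.arccos(-Rt[2,2])).round(3)
E
python3 - <<'E'
import pickle,cv2,numpy as np
from h import *
from station import robot
d=pickle.load(open('f0.pkl','rb'))
s=robot.sense(); print(R.from_rotvec(s['tcp_rot']).as_matrix().round(3))
print(togo(s,(0.50,0.06,0.23),7.6))
t=d['top'];
for u,v in[(347.9,168.2),(350,176)]: print(plane(t,u,v,.069))
E
```

```text
[[ 0.964  0.268 -0.   ]
 [ 0.268 -0.964  0.001]
 [ 0.    -0.001 -1.   ]]
(array([ 0.4978, -0.4987,  0.0014]), 'roll(down)', np.float64(-82.08), 'tilt', np.float64(0.077))
[ 0.60853355 -0.21376817  0.069     ]
[ 0.58840662 -0.2182581   0.069     ]
```

send_rows(plan=[0.5,-0.5,0,-82,0,0.5,-0.5,0,-82,0,0.5,-0.5,0,-82,0,0.5,-0.5,0,-82,0,0.5,-0.5,0,-82,0])

```text
time_s: 0.65
eef_pos: [0.2773, -0.3345, 0.2311]
tcp_rot: [-2.737, -1.542, -0.0]
contact_force: [1.4, -0.1, -0.5]
width: 0.0122
```

Run:
```python
from h import *
from station import robot
s=robot.sense(); print(s['eef_pos'],s['q'],s['width']);print(togo(s,(0.55,0.03,0.23),7.6))
```

```text
[ 0.27727801 -0.33453221  0.23114498] [-9.05341725e-01  9.70056400e-02  1.85855009e+00  2.41010822e-04
  1.18610242e+00 -3.60774601e-01] 0.012246480218184216
(array([0.4531, 0.0444, 0.0013]), 'roll(down)', np.float64(-38.81), 'tilt', np.float64(0.013))
```

send_rows(plan=[0.45,0.045,0,-38,0,0.45,0.045,0,-38,0,0.45,0.045,0,-38,0,0.45,0.045,0,-38,0,0.45,0.045,0,-38,0])

```text
time_s: 1.15
eef_pos: [0.4289, -0.1355, 0.2314]
tcp_rot: [2.087, 2.348, -0.0]
contact_force: [0.9, -0.9, 0.2]
width: -0.0001
```

Run:
```python
from h import *
from station import robot
s=robot.sense(); print(s['eef_pos'],s['q'],s['width']);print(togo(s,(0.55,0.03,0.23),7.6))
```

```text
[ 0.42887184 -0.13547275  0.23137218] [-3.31340021e-01  1.21228081e-01  1.82959044e+00 -2.96159560e-04
  1.19031593e+00 -4.48593957e-01] -0.00014976369246635538
(array([0.1502, 0.1397, 0.0013]), 'roll(down)', np.float64(-0.88), 'tilt', np.float64(0.031))
```

send_rows(plan=[0.148,0.138,0,0,0,0.148,0.138,0,0,0,0.148,0.138,0,0,0,0.148,0.138,0,0,0,0.148,0.138,0,0,0])

```text
time_s: 1.65
eef_pos: [0.5512, 0.0297, 0.2305]
tcp_rot: [-2.086, -2.349, -0.003]
contact_force: [-1.1, 0.0, -0.6]
width: 0.0002
```

Run:
```python
from h import *
from station import robot
import pickle
s=robot.sense(); print(s['eef_pos'],s['q'],s['width'],s['contact_force']);
f=robot.grab_frame('wrist');pickle.dump((s,f),open('w1.pkl','wb'));cv2.imwrite('pics/w1.png',f['frame'])
```

```text
[0.55121575 0.02967335 0.23047299] [ 0.03196057  0.2834165   1.61932713  0.00180858  1.2376886  -0.08705903] 0.00019061671121104186 [-1.09236165  0.01130831 -0.55085659]
```

View pics/w1.png

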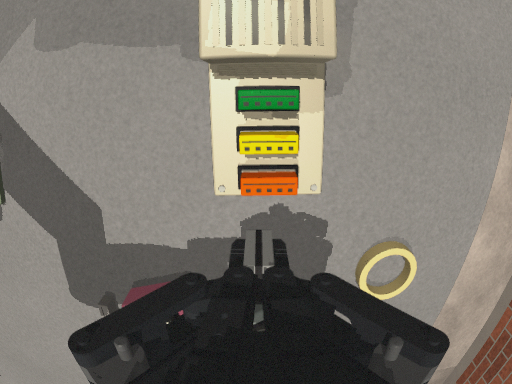

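Run:
```python
from h import *
import pickle
s,f=pickle.load(open('w1.pkl','rb'));d=pickle.load(open('f0.pkl','rb'))
cv2.imwrite('pics/w1z.png',cv2.resize(f['frame'][75:205,205:335],None,fx=4.5,fy=4.5,interpolation=2))
cols={'g':((50,120,30),(80,255,255)),'y':((22,150,80),(35,255,255)),'o':((3,150,80),(16,255,255))}
for k,(lo,hi) in cols.items():
    c=blob(f['frame'],lo,hi,1,(200,60,340,210))[0][0]; a=cv2.minAreaRect(c);x=cv2.boundingRect(c);print(k,a,x)
    ct=cv2.minAreaRect(blob(d['top']['frame'],lo,hi,1,(170,160,280,230))[0][0])
    cs=cv2.minAreaRect(blob(d['side']['frame'],lo,hi,1,(200,180,290,270))[0][0])
    o,dd=wray(f,s,*a[0]); print((o+dd*(.08-o[2])/dd[2]).round(4))
    print(tri((o,dd),ray(d['top'],*ct[0])),tri((o,dd),ray(d['side'],*cs[0])))
```

```text
g ((268.0, 99.0), (20.0, 60.0), 90.0) (238, 89, 61, 21)
[0.552 0.102 0.08 ]
(array([0.55144453, 0.10232989, 0.06763954]), np.float64(0.0024791343809704228)) (array([0.55240231, 0.10160539, 0.06850048]), np.float64(8.530945865516885e-06))
y ((268.48577880859375, 142.290283203125), (22.55548667907715, 59.308135986328125), 88.85424041748047) (239, 131, 60, 24)
[0.5578 0.0592 0.08  ]
(array([0.55739532, 0.05720917, 0.06696666]), np.float64(0.0023065883883551038)) (array([0.55841128, 0.05731223, 0.06918047]), np.float64(5.419263922015934e-05))
o ((268.5, 183.5), (23.0, 57.0), 90.0) (240, 172, 58, 24)
[0.5633 0.0163 0.08  ]
(array([0.5632233 , 0.0128517 , 0.06887766]), np.float64(0.0017857618753069908)) (array([0.56491725, 0.01277295, 0.06756391]), np.float64(0.0017017217814597947))
```

View pics/w1z.png

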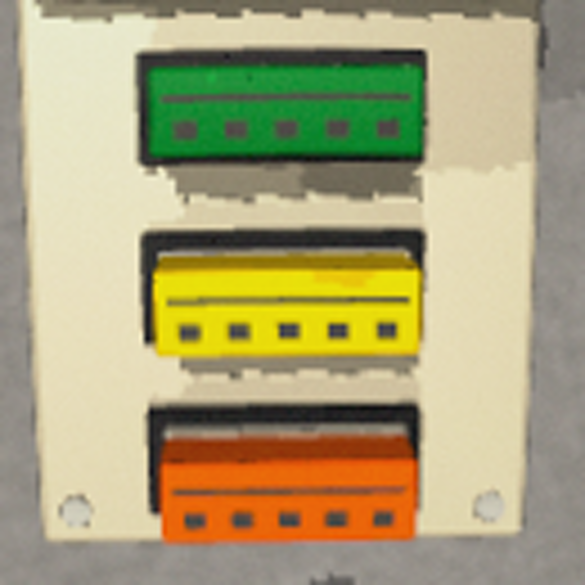

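Green's top centre is at (269,99), yellow's at (269,143) and orange's at (269,185). Spacing is 44 mm and the yaw is aligned. Next I move above green.

Run:
```python
from h import *
from station import robot
import pickle
s,f=pickle.load(open('w1.pkl','rb'))
for p in[(268.8,99.4),(268.8,143),(269.2,185.2)]:
    o,d=wray(f,s,*p);print((o+d*(.081-o[2])/d[2]).round(4))
print(togo(robot.sense(),(0.552,0.1015,0.13),7.6))
```

```text
[0.5528 0.1017 0.081 ]
[0.5581 0.0587 0.081 ]
[0.5642 0.0149 0.081 ]
(array([0.073 , 0.0111, 0.1004]), 'roll(down)', np.float64(-0.88), 'tilt', np.float64(0.051))
```

send_rows(plan=[0.073,0.01,0,-0.9,0,0.073,0.01,0.04,-0.9,0,0.073,0.01,0.08,-0.9,0,0.073,0.01,0.1,-0.9,0,0.073,0.01,0.1,-0.9,0])

```text
time_s: 2.2
eef_pos: [0.5471, 0.0975, 0.1282]
tcp_rot: [-2.071, -2.356, 0.01]
contact_force: [-0.4, -1.1, -0.8]
width: 0.0001
```

Run:
```python
from h import *
from station import robot
import pickle
s=robot.sense(); print(s['eef_pos'],s['width'],s['contact_force']);
f=robot.grab_frame('wrist');pickle.dump((s,f),open('w2.pkl','wb'));cv2.imwrite('pics/w2.png',f['frame'])
g=robot.grab_frame('side');cv2.imwrite('pics/s2.png',cv2.resize(g['frame'][135:275,195:355],None,fx=4,fy=4,interpolation=2))
```

```text
[0.54709154 0.09750846 0.12818811] 7.990112885341738e-05 [-0.36089525 -1.12186285 -0.80828707]
```

View pics/w2.png

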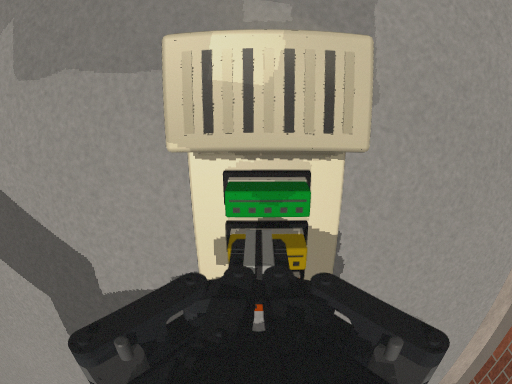

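View pics/s2.png

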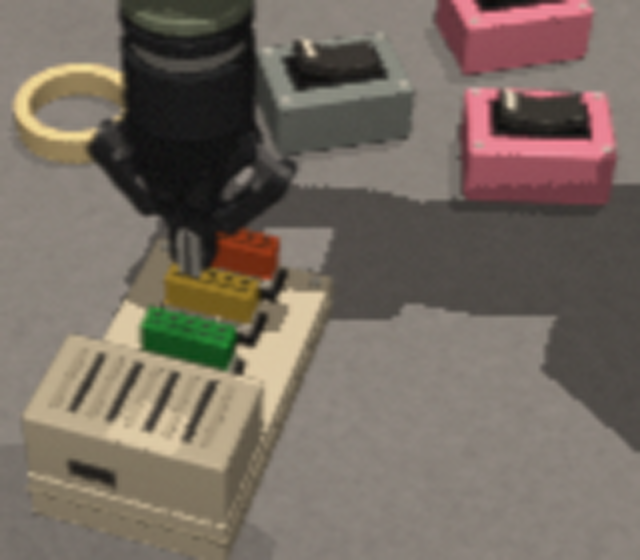

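Run:
```python
from h import *
from station import robot
import pickle
s1,f1=pickle.load(open('w1.pkl','rb'));s,f=pickle.load(open('w2.pkl','rb'))
cv2.imwrite('pics/w2z.png',cv2.resize(f['frame'][165:285,195:345],None,fx=5,fy=5,interpolation=2))
s3=robot.sense();print(s3['eef_pos'])
f3=robot.grab_frame('wrist');pickle.dump((s3,f3),open('w3.pkl','wb'))
cv2.imwrite('pics/w3z.png',cv2.resize(f3['frame'][165:285,195:345],None,fx=5,fy=5,interpolation=2))
```

```text
[0.55016864 0.0979965  0.13186677]
```

View pics/w3z.png

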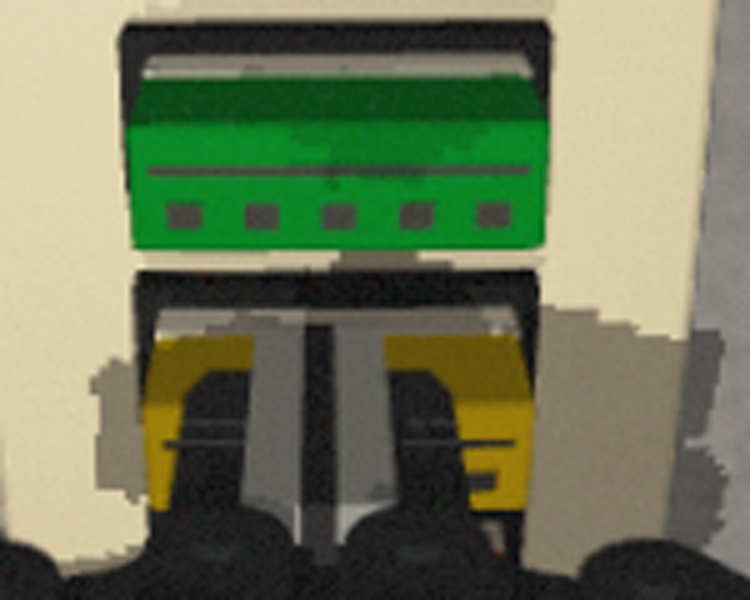

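Run:
```python
from h import *
from station import robot
import pickle
s1,f1=pickle.load(open('w1.pkl','rb'));s,f=pickle.load(open('w3.pkl','rb'))
a=wray(f1,s1,268.8,99.4);b=wray(f,s,262.8,202)
print(tri(a,b))
o,d=b;print((o+d*(.081-o[2])/d[2]).round(4))
for p in[(195+130/5,165+122/5),(195+548/5,165+122/5),(195+545/5,165+248/5),(195+133/5,165+248/5)]:
    o,d=wray(f,s,*p);print((o+d*(.081-o[2])/d[2]).round(4))
s=robot.sense();print(s['eef_pos'],s['time_s'],s['contact_force'],togo(s,(0.5525,0.102,0.09),7.6))
```

```text
(array([0.55276754, 0.10158042, 0.07739699]), np.float64(0.00025687488428666097))
[0.5524 0.103  0.081 ]
[0.5226 0.1086 0.081 ]
[0.5799 0.1159 0.081 ]
[0.583 0.097 0.081]
[0.5246 0.0896 0.081 ]
[0.55090784 0.09817247 0.13270136] 2.35 [-0.05596494 -0.52203924  1.02607395] (array([0.0036, 0.002 , 0.0427]), 'roll(down)', np.float64(-0.28), 'tilt', np.float64(0.131))
```

send_rows(plan=[0.003,0.001,0.0,0,0,0.003,0.001,0.02,0,0,0.003,0.001,0.037,0,0,0.003,0.001,0.037,0,0,0.003,0.001,0.037,0,0])

```text
time_s: 2.85
eef_pos: [0.5515, 0.1021, 0.0954]
tcp_rot: [2.073, 2.359, 0.002]
contact_force: [0.2, -0.2, 0.3]
width: -0.0
```

Run:
```python
from h import *
from station import robot
s=robot.sense();print(s['eef_pos'],s['time_s'],s['contact_force'],togo(s,(0.5525,0.102,0.08),7.6))
```

```text
[0.55146834 0.10207892 0.0953762 ] 2.85 [ 0.24738179 -0.2068572   0.30878215] (array([-0.0002,  0.001 ,  0.0154]), 'roll(down)', np.float64(-0.22), 'tilt', np.float64(0.096))
```

send_rows(plan=[0,0.001,0.005,0,0,0,0.001,0.01,0,0,0,0.001,0.013,0,0,0,0.001,0.015,0,0,0,0.001,0.016,0,0])

```text
time_s: 3.35
eef_pos: [0.5518, 0.1022, 0.0785]
tcp_rot: [2.074, 2.36, -0.0]
contact_force: [-1.1, -0.5, 3.5]
width: 0.0001
```

send_rows(plan=[0,0,0.001,0,0,0,0,0.002,0,0,0,0,0.003,0,0,0,0,0.004,0,0,0,0,0.005,0,0])

```text
time_s: 3.85
eef_pos: [0.5518, 0.1022, 0.0733]
tcp_rot: [2.074, 2.36, 0.0]
contact_force: [-1.0, 0.3, 3.7]
width: -0.0002
```

Contact force is about 4 N, which is just the plug's friction. I'll press on to the stop.

send_rows(plan=[0,0,0.0005,0,0,0,0,0.001,0,0,0,0,0.0015,0,0,0,0,0.002,0,0,0,0,0.002,0,0])

```text
time_s: 4.35
eef_pos: [0.5519, 0.1022, 0.072]
tcp_rot: [2.073, 2.36, 0.0]
contact_force: [-1.9, -0.4, 7.9]
width: 0.0001
```

send_rows(plan=[0,0,0.0005,0,0,0,0,0.001,0,0,0,0,0.001,0,0])

```text
time_s: 4.65
eef_pos: [0.552, 0.1022, 0.0719]
tcp_rot: [2.073, 2.359, 0.001]
contact_force: [-3.2, -1.4, 13.7]
width: -0.0
```

send_rows(plan=[0,0,0.001,0,0,0,0,0.0015,0,0,0,0,0.0015,0,0])

```text
time_s: 4.95
eef_pos: [0.5521, 0.1022, 0.0719]
tcp_rot: [2.073, 2.359, 0.002]
contact_force: [-5.7, -0.9, 22.9]
width: -0.0003
```

send_rows(plan=[0,0,-0.005,0,0,0,0,-0.015,0,0,0,0,-0.03,0,0,-0.043,0,-0.03,0,0,-0.043,0,-0.03,0,0])

```text
time_s: 5.45
eef_pos: [0.5581, 0.0566, 0.0991]
tcp_rot: [2.075, 2.356, -0.001]
contact_force: [-0.9, 0.3, -0.4]
width: 0.0003
```

Run:
```python
from h import *
from station import robot
s=robot.sense();print(s['eef_pos'],s['time_s'],s['contact_force'],togo(s,(0.558,0.0585,0.085),7.6))
f=robot.grab_frame('wrist');cv2.imwrite('pics/w4.png',f['frame'])
```

```text
[0.55810993 0.05658459 0.09912774] 5.45 [-0.85345021  0.34017569 -0.36196918] (array([0.0019, 0.0001, 0.0141]), 'roll(down)', np.float64(-0.35), 'tilt', np.float64(0.112))
```

View pics/w4.png

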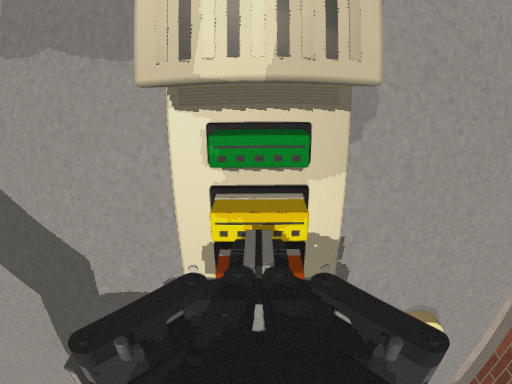

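Green's foot is now hidden at (259,148), and yellow's white foot still shows at (259,197). Yellow is next.

send_rows(plan=[0,0,0.008,0,0,0,0,0.015,0,0,0,0,0.019,0,0,0,0,0.02,0,0,0,0,0.021,0,0])

```text
time_s: 6.0
eef_pos: [0.5567, 0.0601, 0.0777]
tcp_rot: [-2.072, -2.359, 0.001]
contact_force: [-2.2, 1.0, 3.8]
width: 0.0001
```

send_rows(plan=[0,0,0.001,0,0,0,0,0.002,0,0,0,0,0.003,0,0,0,0,0.004,0,0,0,0,0.005,0,0])

```text
time_s: 6.5
eef_pos: [0.5573, 0.0596, 0.0728]
tcp_rot: [-2.074, -2.36, -0.0]
contact_force: [-2.7, 1.9, 4.3]
width: 0.0002
```

send_rows(plan=[0,0,0.001,0,0,0,0,0.002,0,0,0,0,0.003,0,0,0,0,0.004,0,0,0,0,0.004,0,0])

```text
time_s: 7.0
eef_pos: [0.5575, 0.0596, 0.0718]
tcp_rot: [2.073, 2.359, 0.002]
contact_force: [-8.0, 1.5, 22.4]
width: 0.0001
```

Yellow is home: z = 0.0718 at 22 N. Now I lift off and move to where the wrist camera can see the switch box.

send_rows(plan=[0,0,-0.01,0,0,0,0,-0.05,0,0,0,0,-0.1,0,0,0,0,-0.15,0,0,0,0,-0.15,0,0])

```text
time_s: 7.5
eef_pos: [0.5621, 0.0594, 0.2262]
tcp_rot: [2.066, 2.351, 0.018]
contact_force: [1.1, 0.2, 0.6]
width: 0.0003
```

Run:
```python
from h import *
from station import robot
s=robot.sense();print(s['eef_pos'],s['time_s'],s['q'],togo(s,(0.59,-0.29,0.23),7.6))
f=robot.grab_frame('wrist');cv2.imwrite('pics/w5.png',f['frame'])
```

```text
[0.56214407 0.0593892  0.22621356] 7.5 [ 8.55115670e-02  2.99222742e-01  1.60771466e+00 -1.13522496e-03
  1.21780672e+00 -4.29814616e-02] (array([-0.3501, -0.0172, -0.0034]), 'roll(down)', np.float64(-0.22), 'tilt', np.float64(0.967))
```

View pics/w5.png

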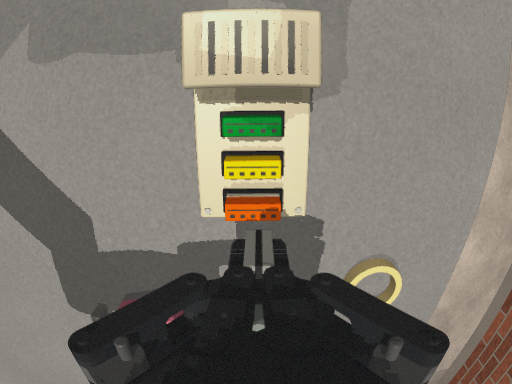

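Green (252,125) and yellow (252,167) are home, and orange (253,207) still shows its white foot.

send_rows(plan=[-0.35,-0.015,0,0,0,-0.35,-0.015,0,0,0,-0.35,-0.015,0,0,0,-0.35,-0.015,0,0,0,-0.35,-0.015,0,0,0])

```text
time_s: 8.05
eef_pos: [0.5784, -0.1918, 0.2168]
tcp_rot: [-2.073, -2.359, 0.002]
contact_force: [0.7, 0.1, 0.3]
width: -0.0002
```

send_rows(plan=[-0.1,-0.01,0,0,0,-0.1,-0.01,0,0,0,-0.1,-0.01,0,0,0,-0.1,-0.01,0,0,0,-0.1,-0.01,0,0,0])

```text
time_s: 8.55
eef_pos: [0.5814, -0.2892, 0.2175]
tcp_rot: [-2.072, -2.359, 0.001]
contact_force: [-0.4, 0.1, -0.8]
width: 0.0001
```

Run:
```python
from h import *
from station import robot
import pickle
s=robot.sense();print(s['eef_pos'],s['time_s'],s['q'])
f=robot.grab_frame('wrist');pickle.dump((s,f),open('w6.pkl','wb'));cv2.imwrite('pics/w6.png',f['frame'])
```

```text
[ 0.58142965 -0.28917054  0.21749397] 8.55 [-4.79313194e-01  4.46818406e-01  1.40080231e+00  1.74254650e-04
  1.29612886e+00 -6.08666752e-01]
```

View pics/w6.png

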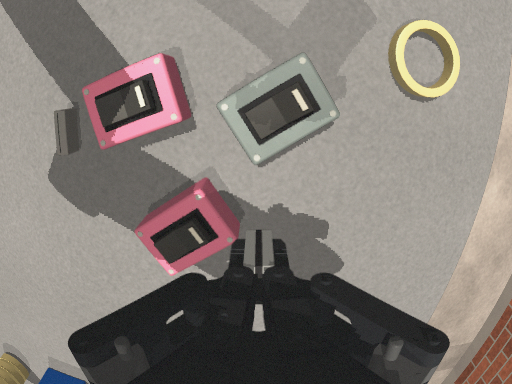

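Grey box: screws at (302,61), (334,113), (257,157) and (223,105), with the white bar at (299,99) on the right half. Next I compute its axes.

Run:
```python
from h import *
import pickle
s,f=pickle.load(open('w6.pkl','rb'));d=pickle.load(open('f0.pkl','rb'))
cv2.imwrite('pics/w6z.png',cv2.resize(f['frame'][45:170,210:345],None,fx=4.7,fy=4.7,interpolation=2))
def pl(p,z): o,dd=wray(f,s,*p); return o+dd*(z-o[2])/dd[2]
P=np.array([pl(p,.05) for p in[(302,61),(334,113),(257,157),(223,105)]]);c=P.mean(0)
x=(P[0]+P[1]-P[2]-P[3])[:2]/2;y=(P[0]+P[3]-P[1]-P[2])[:2]/2
print(P.round(4),c.round(4),np.linalg.norm(x),np.linalg.norm(y),np.degrees(np.arctan2(x[1],x[0])),np.degrees(np.arctan2(y[1],y[0])))
u=x/np.linalg.norm(x); print('on end',c[:2]+u*.0215,'bar@.071',pl((299,99),.071), (pl((299,99),.071)[:2]-c[:2])@u)
for n,p,col in(('wrist',None,0),):
    m=blob(f['frame'],(0,0,190),(40,70,255),3,(270,80,320,115))[0]
    for q in m: print(cv2.minAreaRect(q))
mt=blob(d['top']['frame'],(0,0,120),(179,70,255),2,(338,160,362,176))[0]
for q in mt: print('top',cv2.minAreaRect(q)); print(tri(wray(f,s,299,99),ray(d['top'],*cv2.minAreaRect(q)[0])))
ms=blob(d['side']['frame'],(0,0,150),(179,70,255),2,(265,140,280,155))[0]
for q in ms: print('side',cv2.minAreaRect(q)); print(tri(wray(f,s,299,99),ray(d['side'],*cv2.minAreaRect(q)[0])))
```

```text
[[ 0.6107 -0.1729  0.05  ]
 [ 0.6525 -0.2214  0.05  ]
 [ 0.5782 -0.2801  0.05  ]
 [ 0.5362 -0.2293  0.05  ]] [ 0.5944 -0.2259  0.05  ] 0.09402200590397679 0.06492104889131213 37.71814993491656 130.1536122910644
on end [ 0.61142089 -0.21278016] bar@.071 [ 0.61037368 -0.2125133   0.071     ] 0.020834889449697483
((299.6092834472656, 99.43576049804688), (22.2581844329834, 5.577221870422363), 59.534454345703125)
top ((347.7500305175781, 167.75001525878906), (2.1213202476501465, 7.071067810058594), 45.0)
(array([ 0.60961795, -0.21251756,  0.07283211]), np.float64(0.0010030858821829943))
side ((271.85003662109375, 146.5500030517578), (3.4785051345825195, 1.2649108171463013), 71.56504821777344)
(array([ 0.61072687, -0.21225736,  0.07336181]), np.float64(0.001409248780291159))
```

View pics/w6z.png

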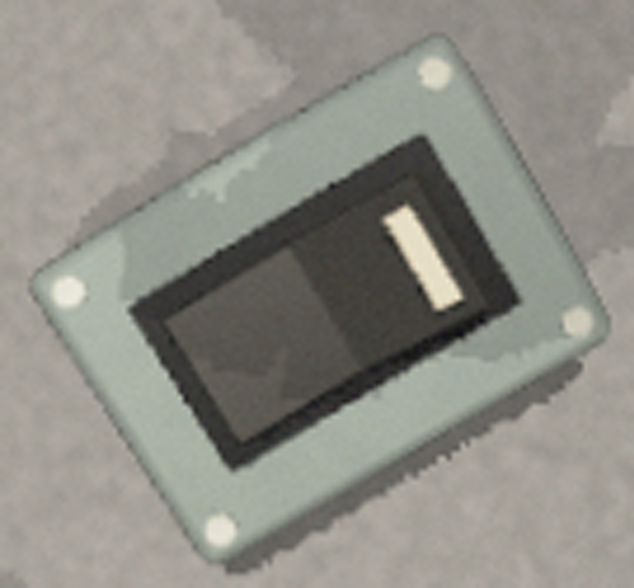

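Run:
```python
from h import *
from station import robot
s=robot.sense();print(s['eef_pos'],togo(s,(0.611,-0.2128,0.12),-51.1))
```

```text
[ 0.58161476 -0.2887502   0.21799476] (array([0.0714, 0.0391, 0.098 ]), 'roll(down)', np.float64(58.56), 'tilt', np.float64(0.08))
```

send_rows(plan=[0.071,0.039,0,8.5,0,0.071,0.039,0,17,0,0.071,0.039,0.02,25.5,0,0.071,0.039,0.04,34,0,0.071,0.039,0.06,42.5,0])

```text
time_s: 9.1
eef_pos: [0.6116, -0.2123, 0.1585]
tcp_rot: [2.79, 1.444, 0.001]
contact_force: [-0.1, -0.9, 0.1]
width: -0.0001
```

send_rows(plan=[0,0,0.02,8.5,0,0,0,0.035,16,0,0,0,0.035,16,0,0,0,0.035,16,0,0,0,0.035,16,0])

```text
time_s: 9.6
eef_pos: [0.6121, -0.2142, 0.1251]
tcp_rot: [2.959, 1.049, 0.003]
contact_force: [0.3, 0.7, 1.7]
width: 0.0001
```

Run:
```python
from h import *
from station import robot
import pickle
s=robot.sense();print(s['eef_pos'],s['contact_force'],s['time_s'],togo(s,(0.611,-0.2128,0.08),-51.1))
f=robot.grab_frame('wrist');pickle.dump((s,f),open('w7.pkl','wb'));cv2.imwrite('pics/w7.png',f['frame'])
```

```text
[ 0.61205834 -0.21417086  0.12513515] [0.30158589 0.70841289 1.65010156] 9.6 (array([-0.    , -0.0018,  0.0451]), 'roll(down)', np.float64(0.15), 'tilt', np.float64(0.134))
```

View pics/w7.png

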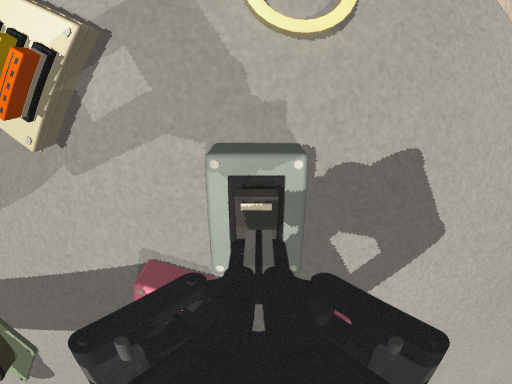

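Run:
```python
from h import *
import pickle
s,f=pickle.load(open('w7.pkl','rb'));a,b=pickle.load(open('w6.pkl','rb'))
m=blob(f['frame'],(0,0,170),(40,70,255),1,(235,198,275,216))[0][0];r=cv2.minAreaRect(m);print(r)
print(tri(wray(f,s,*r[0]),wray(b,a,299.6,99.4)))
```

```text
((255.5, 206.5), (5.0, 29.0), 90.0)
(array([ 0.61088384, -0.21270953,  0.07155551]), np.float64(0.00020152970816715503))
```

send_rows(plan=[0,0,0.015,0,0,0,0,0.03,0,0,0,0,0.035,0,0,0,0,0.038,0,0,0,0,0.04,0,0])

```text
time_s: 10.15
eef_pos: [0.6117, -0.2148, 0.0844]
tcp_rot: [2.961, 1.046, 0.001]
contact_force: [-0.0, 0.0, 0.1]
width: 0.0001
```

send_rows(plan=[0,-0.001,0.004,0,0,0,-0.001,0.008,0,0,0,-0.001,0.011,0,0,0,-0.001,0.013,0,0,0,-0.001,0.015,0,0])

```text
time_s: 10.65
eef_pos: [0.6112, -0.2137, 0.0692]
tcp_rot: [2.962, 1.045, 0.002]
contact_force: [0.3, 1.7, 3.1]
width: -0.0
```

send_rows(plan=[0,0,0.0015,0,0,0,0,0.003,0,0,0,0,0.0045,0,0,0,0,0.006,0,0,0,0,0.0065,0,0])

```text
time_s: 11.15
eef_pos: [0.611, -0.2139, 0.0623]
tcp_rot: [2.962, 1.046, 0.001]
contact_force: [1.5, 0.3, 1.4]
width: 0.0
```

send_rows(plan=[0,0,0.001,0,0,0,0,0.002,0,0,0,0,0.003,0,0,0,0,0.0035,0,0,0,0,0.004,0,0])

```text
time_s: 11.65
eef_pos: [0.6111, -0.2139, 0.0602]
tcp_rot: [2.962, 1.045, 0.002]
contact_force: [-1.8, 3.7, 13.6]
width: -0.0002
```

send_rows(plan=[0,0,0.001,0,0,0,0,0.0015,0,0,0,0,0.0015,0,0])

```text
time_s: 11.95
eef_pos: [0.6111, -0.2139, 0.0601]
tcp_rot: [2.961, 1.045, 0.003]
contact_force: [-3.0, 4.0, 18.8]
width: -0.0001
```

The rocker is at its stop: z = 0.060 at 19 N. I'll retreat straight up, then check with the cameras.

send_rows(plan=[0,0,-0.01,0,0,0,0,-0.04,0,0,0,0,-0.08,0,0,0,0,-0.12,0,0,0,0,-0.15,0,0])

```text
time_s: 12.45
eef_pos: [0.6102, -0.2142, 0.2087]
tcp_rot: [2.962, 1.045, -0.001]
contact_force: [0.6, -0.6, -0.9]
width: 0.0001
```

send_rows(plan=[-0.05,0,0,0,0,-0.1,0,0,0,0,-0.12,0,0,0,0,-0.12,0,0,0,0,-0.12,0,0,0,0])

```text
time_s: 12.95
eef_pos: [0.5167, -0.2892, 0.2063]
tcp_rot: [-2.962, -1.044, 0.001]
contact_force: [0.4, 0.7, 0.1]
width: -0.0
```

Run:
```python
from h import *
from station import robot
import pickle
s=robot.sense();print(s['eef_pos'],s['contact_force'],s['time_s'])
f=robot.grab_frame('wrist');cv2.imwrite('pics/w8.png',f['frame'])
g=robot.grab_frame('side');cv2.imwrite('pics/s8.png',cv2.resize(g['frame'][135:275,195:355],None,fx=4,fy=4,interpolation=2))
t=robot.grab_frame('top');cv2.imwrite('pics/t8.png',t['frame'])
```

```text
[ 0.51673262 -0.28918682  0.20633243] [0.35120148 0.7037355  0.06229306] 12.95
```

View pics/w8.png

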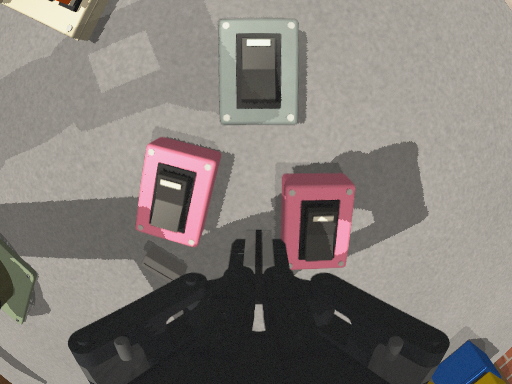

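View pics/s8.png

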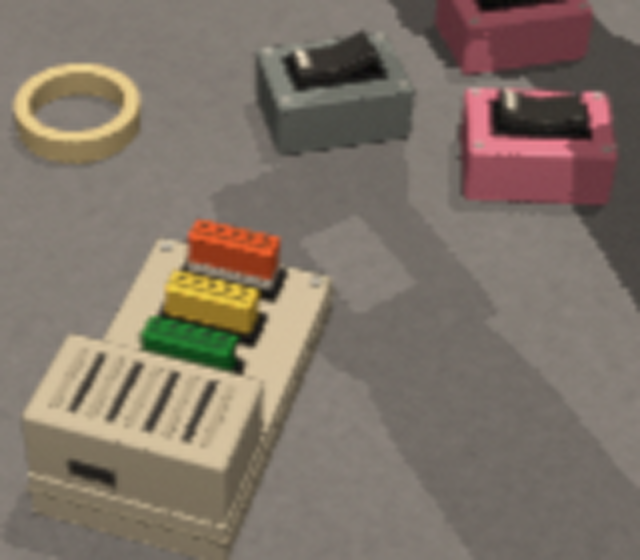

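View pics/t8.png

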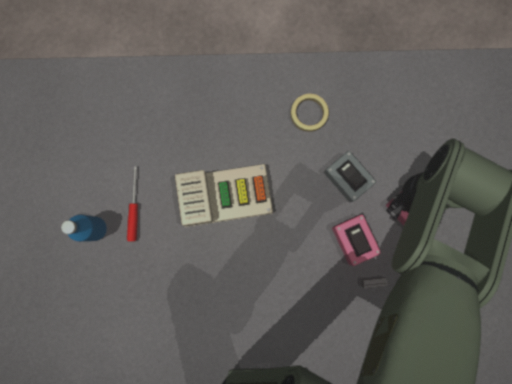

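The side crop shows the grey rocker flipped, with its barred end down at (303,60) and the far end raised. Green and yellow are seated, and orange is proud with its white foot at (235,275). The top view shows the loose things where they were. The arm is clear at z = 0.206.

```bash
python3 -c "
from station import robot
print(robot.sign_off())"
```

```text
the job is handed in; nothing more can be done
None
```

The job is done as asked and handed in at about 13 s. With closed fingertips I pressed the green plug home, then the yellow one, then pushed the grey box's white-barred rocker end down to its stop.

| Part | Contact height at the stop | Force at the stop |
|---|---|---|
| Green plug | 71.9 mm (72 mm = home) | 23 N |
| Yellow plug | 71.8 mm (72 mm = home) | 22 N |
| Grey rocker | 60.1 mm (60 mm = on) | 19 N |

- **Final views:** the white feet of green and yellow are hidden, the rocker is flipped on, and orange still stands proud with its foot showing. The tape, bottle, screwdriver and spare plug look unmoved. The arm was raised clear of everything at hand-in, with contact force near zero.
- **Disagreement:** triangulation put green's top at 77 mm before pressing, against the 79 to 82 mm stated. I put this down to calibration and settling error. First contact was felt by the time the fingertip was at 78.5 mm, and the end stop matched the stated 72 mm.

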